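# Set the tube gauge to its stop

## Task

Set the length gauge for the next batch of cardboard tubes: with a fingertip, press down the pad in the middle of the black carriage to free its brake and, keeping it pressed, push the carriage along the rail until it rests against the steel stop block with the roof-shaped top. Then let the pad come up so that the brake holds again. Never force the carriage along with the pad up, do not lift or shift the gauge or its stop, and leave the other things on the table where they are.

Things in the scene. Friction and masses are not known exactly. Their poses are not given: they have to be found in the camera images.
- gauge: Length gauge standing loose on the table, 2.6 kg: aluminium plate 120 (x) x 400 (y) x 12 mm with a steel T-rail along its own y axis, rail top 30 mm above the table. Origin: centre of the plate's underside. +y points along the rail from carriage to stop block, z up. White scale strip on its -x side. It skids under a level push of about 12 to 20 N.
- carriage (a joint): Travel of the black carriage along the gauge's +y (m), 0 to 0.04 at the start. Captive on the rail, 46 mm wide, 88 mm long (y), an end wall 16 mm thick at each end, tops 66 mm above the table; between them a finger well 56 mm long, open at both sides, floored by the press pad. Pad up: brake holds against about 12 N. Pad pressed 1 mm or more: slides with 1 to 3 N and stays where left.
- pad (a joint): How far the press pad is down, in m: about 0 up, 0.006 fully down. A spring lifts it: it starts to go down at about 4.5 N and is fully down at about 6 N. The brake is off from about 0.001.
- pad_top (a point): Centre of the top of the press pad (grey, ribbed, 40 mm across the rail, 50 mm along it); moves with it; 52 mm above the table when up, 14 mm below the tops of the end walls. It is halfway along the carriage: the leading face is 44 mm from it towards +y, the inner face of the leading end wall 28 mm.
- carriage_front (a point): Middle of the carriage's leading face (towards the stop), 36 mm above the table; it meets stop_face.
- stop_face (a point): Middle of the stop block's face towards the carriage, 36 mm above the table. The steel block is clamped on the same rail: 46 mm wide, 30 mm long along the rail, sides 66 mm high, a roof-shaped ridge across its top (81 mm high), a black clamp knob on its +x side. 120 to 225 mm from the carriage's front at the start.
- eraser: White eraser 22 x 45 x 12 mm lying on the gauge's base plate beside the rail, on its +x side. Origin: centre of its underside.
- tube_tall: Cardboard tube standing on end beside the gauge (its +x side), 42 mm diameter, 80 mm high. Origin: centre of its foot.
- tube_short: Cardboard tube standing on end beside the gauge (its +x side), 42 mm diameter, 50 mm high. Origin: centre of its foot.
- glue: White glue bottle standing beside the gauge on its -x side, 34 mm diameter, 75 mm high. Origin: centre of its foot.
- bowl: White plastic bowl left of the gauge, 130 mm across, 50 mm high. Origin: centre of its foot.
- paint: Black paint jar with white cap right of the gauge, 66 mm diameter, 100 mm high. Origin: centre of its foot.
- scissors: Scissors with black handles lying on the table at the right, about 190 mm long, 10 mm thick. Origin: below the pivot.

How it is judged:
By the outcome, as a careful person would: the job done as asked, in the order asked, and still so for the second after the job is handed in, with the robot touching nothing.
It also fails if it takes over 40 s, if anything falls off the work surface, if the arm or the gripper's body presses on something with over 40 N, if the wrist force passes 120 N, or if a joint passes its speed limit or range.

## Robot

A 6-joint arm with a two-finger parallel gripper is mounted at the origin on the work surface. World frame = base frame: x ahead of the robot, y to its left, z up, the work surface at z = 0. Lengths are in m, angles in degrees, forces in N, time in s.
With the tool pointing down it reaches from about 0.3 to 0.75 m from the base axis. Payload 8.5 kg.
Tool frame: the origin (TCP) lies midway between the tips of the shut fingers; the grasp point (between the pads) lies 19 mm behind it; z points along the fingers, y is the line along which they close (so a half turn about z gives the same grasp; the last joint's range is limited). The gripper opens to 85 mm and grips with 20 to 120 N. Pads are 22 mm wide; open, the fingers measure 114 mm over their backs; the gripper's body (76 mm by 85 mm) begins 54 mm behind the grasp point. The pads swing forward as they close: fully open they stand 13 mm farther back than shut.
Start: joints at [56.648, 21.807, 74.336, -0, 83.858, -12.336], TCP at [0.197, 0.513, 0.231] pointing down, gripper open.
Joint ranges: [-178.18, 178.18], [-50.72, 133.34], [12.68, 142.11], [-81.47, 261.47], [9.98, 163.14], [-165.26, 165.26]. Speed limits (degrees/s): [136.94, 136.94, 180, 180, 180, 180].

## Interface

Orientations are given as a 3x3 rotation matrix whose columns are the frame's x, y, z axes.
In Python, from rig import env, viewer, recognise, pinpoint gives the robot as it stands.
- The arm moves only by the tool move_arm, never from a script. Its argument "plan" is text: rows parted by semicolons, each of 7 numbers parted by spaces: the shift along the tool's x, y, z in m, then the turn, a rotation vector about the tool's x, y, z in rad, then the finger opening in m, from 0 to 0.0854. A call has 1 to 12 rows; each row shifts and turns the commanded pose from where the row before left it, along the tool's axes as they then stand; what a row does not reach is not made up. A row lasts 1/8 s, in which the tool goes at most 62.5 mm and 10.7 degrees, less where a joint would pass 70% of its speed; a pose out of reach is approached as far as the arm can. A call is refused whole if a number of a shift passes 0.0625 or a number of a turn 0.188, either way. A call with a gripper value outside its range is refused whole. The fingers move at their own pace and stop on an object; "grip_force" is the grip in N (left out, the last holds). Time passes only in rows, so rows that do not move let the fingers close. It gives the time, the measured TCP pose, the force, the opening and the grip force at its end, in the units of the state.
- env.observe(): the state, without advancing time (a new reading comes with each control period).
- viewer.get_image(name): name is "scene" or "top"; returns (picture, depth): 420x560x3 uint8, red, green, blue; 420x560 float32, m along the optical axis (not along the pixel's ray), 0 where there is no reading.
- viewer.calibration(name): a dict with "fx", "fy", "cx", "cy" (pixels), "R" (3x3) and "t" (3): a world point X has camera coordinates R X + t. Camera axes: x right, y down, z forward; pixel columns grow to the right and rows downward; lengths in m; the calibration is good to about 2 mm. A picture is of the moment at which its call begins. calibration takes no time and is no camera call.
- env.close_job(): hands the job in; it is judged then, once.
Trained networks look in the newest picture that a camera, given by its name, has taken for a name from the list of things; names that differ only in an ending like _2 or _b are one class to them, and where a whole thing is asked for, a point or a joint stands for the part that bears it (a point fixed in the world has none). Each returns a list of dicts, best first, with "conf" (0 to 1); they miss things now and then, are a little off and sometimes report something else, mostly with a low value. They report only what shows in the picture. A call takes as long as a camera call.
- recognise(camera, name): "extent" ([centre column, centre row, width, height] in pixels, round what is visible of it).
- pinpoint(camera, name): "pixel" ([column, row] in pixels: a listed point, or the origin of a listed thing).
The state is a dict: "time_s": time; "q": joint angles; "qvel": joint speeds; "joint_efforts": joint torques, N m; "position": TCP position; "tool_rot": TCP orientation; "ft_force": force on the tool from outside, world axes, zero at the start; "wrist_torque": the same for the moment, N m; "grip_width": finger opening in m; "gripper_force": force on a finger pad.
Only numpy, scipy, OpenCV 4.12 (cv2) and the standard library are available. Lean on these libraries where they do the work, as an engineer would, in place of code of your own. Each camera call takes 0.05 s, during which the arm holds its last target. There are 200 camera calls.

## Working session

There is one attempt and no reset: what is moved stays moved. The work goes in short steps, Python scripts to look and compute and a tool call to move; the robot and the scene stay as the last step left them, time stands still between calls to the robot, and variables do not carry over. Pictures are saved under pics/ and viewed, at most 10 in all, crops included, and the job is handed in when it is done.

Besides the shell and the picture viewer there is one more tool, called after "Call:" as name(argument=value, ...) on one line, values as JSON. move_arm: Moves the arm, as the interface text tells. Its arguments: {"type":"object","properties":{"plan":{"type":"string"},"grip_force":{"type":"number"}},"required":["plan"]}

```bash
mkdir -p pics; cat > h.py <<'E'
import numpy as np, cv2
from rig import env, viewer, recognise, pinpoint
def cal(c):
    k=viewer.calibration(c); return k,np.array(k["R"]),np.array(k["t"])
def back(c,px,z):   # pixel -> world on plane z
    k,R,t=cal(c); d=R.T@np.array([(px[0]-k["cx"])/k["fx"],(px[1]-k["cy"])/k["fy"],1]); o=-R.T@t
    return o+d*(z-o[2])/d[2]
def bdepth(c,px,D):
    k,R,t=cal(c); d=D[int(round(px[1])),int(round(px[0]))]
    return R.T@(np.array([(px[0]-k["cx"])/k["fx"],(px[1]-k["cy"])/k["fy"],1])*d-t)
E
python3 - <<'E'
from h import *
for c in("scene","top"):
    im,D=viewer.get_image(c); cv2.imwrite(f"pics/{c}0.png",im[:,:,::-1])
    for n,z in(("pad_top",.052),("carriage_front",.036),("stop_face",.036),("gauge",0)):
        for r in pinpoint(c,n)[:2]: print(c,n,r["pixel"],round(r["conf"],2),back(c,r["pixel"],z).round(4),bdepth(c,r["pixel"],D).round(4))
s=env.observe(); print(s["tool_rot"],s["position"],s["ft_force"],s["grip_width"],s["time_s"])
E
```

```text
scene pad_top [251.9, 243.5] 0.73 [ 0.6224 -0.1018  0.052 ] [ 0.6234 -0.1024  0.0541]
scene carriage_front [258.0, 237.3] 0.74 [ 0.6096 -0.0731  0.036 ] [ 0.6172 -0.0781  0.0515]
scene carriage_front [374.8, 160.1] 0.69 [0.6152 0.3676 0.036 ] [0.5997 0.3929 0.0041]
scene stop_face [277.8, 192.2] 0.79 [0.5258 0.0616 0.036 ] [0.5249 0.0623 0.0345]
scene stop_face [252.2, 244.8] 0.3 [ 0.6182 -0.0988  0.036 ] [ 0.6266 -0.1039  0.0532]
scene gauge [266.1, 224.1] 0.7 [ 0.5717 -0.0176 -0.    ] [ 0.5865 -0.0281  0.0286]
scene gauge [292.3, 270.7] 0.69 [ 0.7289 -0.0525  0.    ] [ 0.7399 -0.0629  0.0311]
top pad_top [310.1, 193.5] 0.68 [ 0.6222 -0.1031  0.052 ] [ 0.6215 -0.1027  0.0558]
top carriage_front [295.9, 202.8] 0.68 [ 0.6019 -0.0695  0.036 ] [ 0.6002 -0.069   0.0465]
top stop_face [239.2, 230.7] 0.66 [0.5329 0.0681 0.036 ] [0.5303 0.0656 0.0654]
top gauge [271.4, 221.0] 0.66 [ 0.561  -0.0095  0.    ] [ 0.5574 -0.0097  0.0313]
top gauge [295.2, 202.3] 0.47 [ 0.609  -0.0697  0.    ] [ 0.6029 -0.0678  0.0373]
[[-9.33482546e-01  3.58622832e-01 -1.59362510e-05]
 [ 3.58622833e-01  9.33482545e-01 -5.11945779e-05]
 [-3.48333239e-06 -5.35043484e-05 -9.99999999e-01]] [0.19722373 0.51338872 0.23129462] [ 0.06870569 -0.06274513  0.65708481] 0.08526922022782557 0.5
```

View pics/scene0.png

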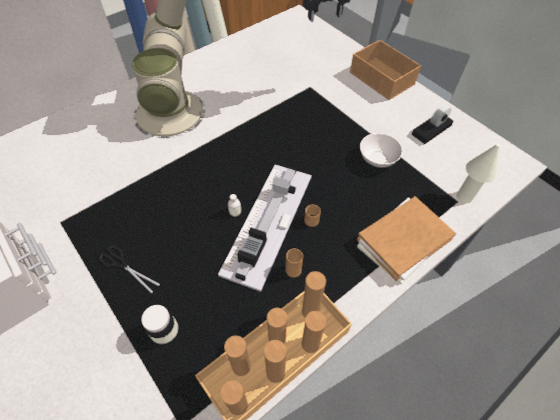

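View pics/top0.png

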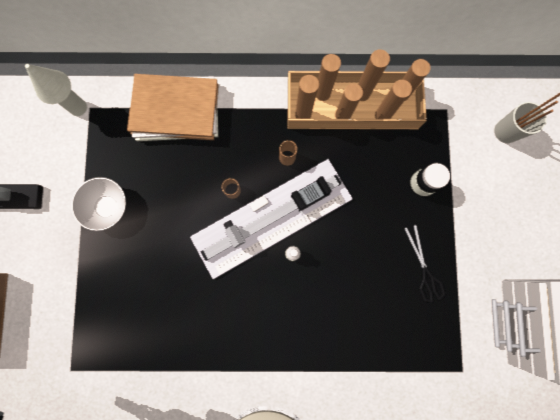

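The scene view shows the carriage at about (251,243) and the stop at about (283,182). In the top view they are at about (311,192) and (235,232), and both agree with the networks. Next I'll refine the rail axis with depth.

```bash
cat >> h.py <<'E'
def cloud(c):
    im,D=viewer.get_image(c); k,R,t=cal(c); v,u=np.indices(D.shape)
    P=np.stack([(u-k["cx"])/k["fx"]*D,(v-k["cy"])/k["fy"]*D,D],-1)-t
    return im,(P@R).reshape(-1,3)[(D>0).ravel()]
E
python3 - <<'E'
from h import *
d0=np.array([-.486,.874]); c0=np.array([.566,-.013])
for c in("top","scene"):
    im,P=cloud(c)
    q=P[:,:2]-c0; a=q@d0; l=q@np.array([d0[1],-d0[0]])  # lateral +x side of gauge
    near=(abs(a)<.23)&(abs(l)<.075)
    S=P[near&(P[:,2]>.007)&(P[:,2]<.022)]
    r=cv2.minAreaRect(S[:,:2].astype(np.float32)*1000); print(c,len(S),"plate",r)
    rl=P[near&(abs(l)<.03)&(P[:,2]>.025)&(P[:,2]<.035)]
    if len(rl): 
        m=rl[:,:2].mean(0);w=np.linalg.svd(rl[:,:2]-m)[2][0]; print("rail",len(rl),m,w*np.sign(w[1]))
    for lo,hi in((.045,.058),(.058,.072),(.072,.09)):
        b=near&(abs(l)<.035)&(P[:,2]>lo)&(P[:,2]<hi)
        h=np.histogram(a[b],np.arange(-.2,.21,.01)); print(lo,[(round(float(e),2),int(n)) for n,e in zip(*h) if n], np.median(l[b]).round(4))
E
```

```text
top 5238 plate ((569.2351684570312, -10.814453125), (120.56482696533203, 400.0572509765625), 30.0089111328125)
rail 1146 [0.55382599 0.01406811] [-0.49755874  0.86743029]
0.045 [(-0.15, 3), (-0.14, 49), (-0.13, 67), (-0.12, 68), (-0.11, 66), (-0.1, 67), (-0.09, 43), (-0.08, 2), (-0.07, 11), (0.08, 3), (0.09, 11), (0.1, 15), (0.11, 3)] 0.0059
0.058 [(-0.16, 20), (-0.15, 80), (-0.14, 31), (-0.09, 6), (-0.08, 79), (-0.07, 46), (0.08, 33), (0.09, 29), (0.1, 6), (0.11, 47)] 0.0033
0.072 [(0.09, 64), (0.1, 79), (0.11, 5)] 0.0022
scene 3469 plate ((566.4105834960938, -11.190521240234375), (132.08135986328125, 403.09814453125), 30.086977005004883)
rail 677 [ 0.57384149 -0.01164941] [-0.49883122  0.86669915]
0.045 [(-0.16, 38), (-0.15, 5), (-0.14, 8), (-0.13, 60), (-0.12, 53), (-0.11, 51), (-0.1, 50), (-0.09, 56), (-0.08, 16), (-0.07, 2), (0.08, 42), (0.09, 11), (0.1, 4), (0.11, 2)] 0.011
0.058 [(-0.16, 42), (-0.15, 63), (-0.14, 13), (-0.09, 20), (-0.08, 64), (-0.07, 25), (0.08, 45), (0.09, 29), (0.1, 8), (0.11, 6)] 0.0097
0.072 [(0.08, 2), (0.09, 58), (0.1, 25), (0.11, 2)] 0.0063
```

Call:
move_arm(plan="0 0 0 0 0 0.17 0;0 0 0 0 0 0.17 0;0 0 0 0 0 0.17 0;0 0 0 0 0 0.1703 0", grip_force=40)

```text
time_s: 1.1
position: [0.1972, 0.5134, 0.2313]
tool_rot: [[-0.495, 0.869, 0.0], [0.869, 0.495, 0.0], [0.0, 0.0, -1.0]]
ft_force: [0.2, -0.3, 0.0]
grip_width: 0.0118
gripper_force: 0.0
```

Call:
move_arm(plan="-0.0615 0.005 0 0 0 0 0;-0.0615 0.005 0 0 0 0 0;-0.0615 0.005 0 0 0 0 0;-0.0615 0.005 0 0 0 0 0;-0.0615 0.005 0 0 0 0 0;-0.0615 0.005 0 0 0 0 0;-0.0615 0.005 0 0 0 0 0;-0.0615 0.005 0 0 0 0 0;-0.0615 0.005 0 0 0 0 0;-0.0615 0.005 0 0 0 0 0;-0.0615 0.005 0 0 0 0 0;-0.0615 0.005 0 0 0 0 0")

```text
time_s: 2.6
position: [0.6192, -0.0975, 0.2314]
tool_rot: [[-0.5, 0.866, 0.0], [0.866, 0.5, 0.0], [-0.0, 0.0, -1.0]]
ft_force: [0.1, 0.6, -0.9]
grip_width: -0.0001
gripper_force: 0.0
```

Call:
move_arm(plan="0 0 0.04 0 0 0 0;0 0 0.04 0 0 0 0;0 0 0.04 0 0 0 0;0 0 0 0 0 0 0;0 0 0 0 0 0 0")

```text
time_s: 3.22
position: [0.6191, -0.0959, 0.1131]
tool_rot: [[-0.5, 0.866, 0.002], [0.866, 0.5, -0.001], [-0.002, 0.002, -1.0]]
ft_force: [0.1, 0.3, 1.0]
grip_width: 0.0
gripper_force: 0.0
```

```bash
python3 - <<'E'
from h import *
im,D=viewer.get_image("scene")
cv2.imwrite("pics/s1.png",cv2.resize(im[140:300,190:350,::-1],(600,600),interpolation=cv2.INTER_CUBIC))
for n,z in(("pad_top",.052),("carriage_front",.036),("stop_face",.036)):
    for r in pinpoint("scene",n)[:1]: print(n,r,back("scene",r["pixel"],z))
E
```

```text
pad_top {'pixel': [252.4, 245.6], 'conf': 0.57} [ 0.6281881 -0.1045048  0.052    ]
carriage_front {'pixel': [258.3, 238.7], 'conf': 0.63} [ 0.61350128 -0.07507535  0.036     ]
stop_face {'pixel': [279.5, 193.6], 'conf': 0.52} [0.53272616 0.06224313 0.036     ]
```

View pics/s1.png

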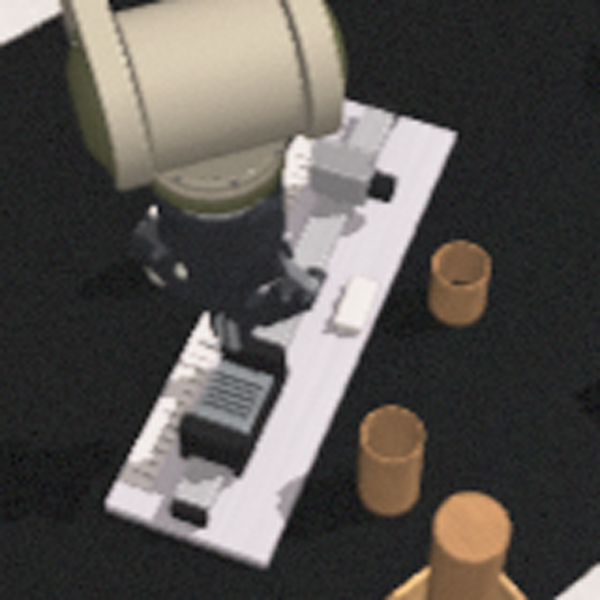

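The crop shows the pad at about crop (232,395), with the shut fingertip above it towards the leading wall. I'll shift back 3 mm for clearance and lower to just above the walls.

Call:
move_arm(plan="-0.003 0 0.02 0 0 0 0;0 0 0.02 0 0 0 0;0 0 0 0 0 0 0;0 0 0 0 0 0 0")

```text
time_s: 3.92
position: [0.6203, -0.0984, 0.0726]
tool_rot: [[-0.5, 0.866, 0.002], [0.866, 0.5, -0.001], [-0.001, 0.001, -1.0]]
ft_force: [-0.2, 0.2, 0.5]
grip_width: 0.0001
gripper_force: 0.0
```

```bash
python3 - <<'E'
from h import *
im,D=viewer.get_image("scene")
k,R,t=cal("scene")
def pr(X): p=R@np.array(X)+t; return np.array([k["fx"]*p[0]/p[2]+k["cx"],k["fy"]*p[1]/p[2]+k["cy"]])
s=env.observe()["position"]; print(s,pr(s))
o=np.array([.5692,-.0108]);d=np.array([-.5,.866]);e=np.array([.866,.5])
S=600/80; im=cv2.resize(im[200:280,215:295,::-1],(600,600),interpolation=cv2.INTER_CUBIC)
def box(a0,a1,l,z,c):
    q=[pr([*(o+d*a+e*m),z]) for a,m in((a0,-l),(a0,l),(a1,l),(a1,-l))]
    cv2.polylines(im,[np.int32((np.array(q)-[215,200]+.5)*S)],True,c,1)
box(-.150,-.134,.023,.066,(0,255,0)); box(-.078,-.062,.023,.066,(0,255,0)); box(-.131,-.081,.02,.052,(0,255,255))
cv2.circle(im,tuple(np.int32((pr(s)-[215,200]+.5)*S)),4,(0,0,255),-1)
cv2.imwrite("pics/s2.png",im)
E
```

```text
[ 0.6203304  -0.09845791  0.07264049] [252.03950506 238.2288376 ]
```

View pics/s2.png

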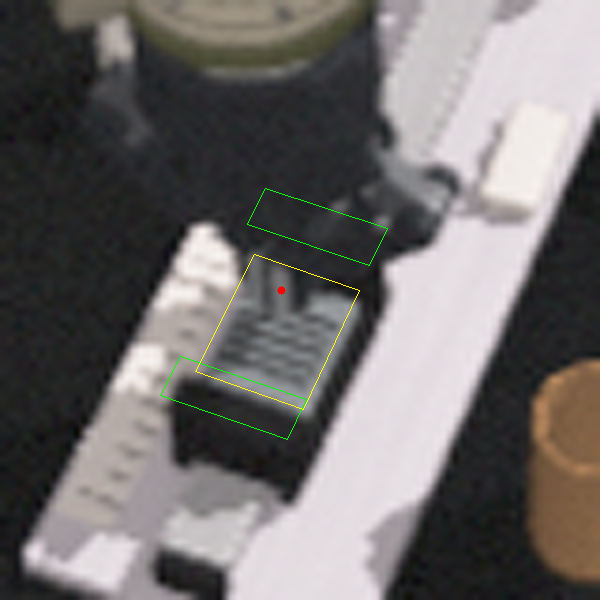

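The overlay matches the carriage to within 1–2 mm, and the fingertip (about (272,290)) is over the pad, clear of the leading wall. Next I'll press down.

Call:
move_arm(plan="0 0 0.01 0 0 0 0;0 0 0.008 0 0 0 0;0 0 0.002 0 0 0 0;0 0 0 0 0 0 0;0 0 0 0 0 0 0")

```text
time_s: 4.6
position: [0.6196, -0.0982, 0.0515]
tool_rot: [[-0.5, 0.866, -0.0], [0.866, 0.5, 0.0], [0.0, -0.0, -1.0]]
ft_force: [-2.3, 0.1, 2.4]
grip_width: 0.0003
gripper_force: 1.1
```

Call:
move_arm(plan="0 0 0.001 0 0 0 0;0 0 0.001 0 0 0 0;0 0 0 0 0 0 0;0 0 0 0 0 0 0")

```text
time_s: 5.1
position: [0.6198, -0.0984, 0.0495]
tool_rot: [[-0.5, 0.866, 0.0], [0.866, 0.5, -0.0], [-0.0, 0.0, -1.0]]
ft_force: [-1.4, -0.1, 5.0]
grip_width: -0.0001
gripper_force: 2.2
```

Call:
move_arm(plan="0 0 0.001 0 0 0 0;0 0 0.001 0 0 0 0;0 0 0 0 0 0 0;0 0 0 0 0 0 0")

```text
time_s: 5.6
position: [0.6198, -0.0984, 0.0474]
tool_rot: [[-0.5, 0.866, 0.0], [0.866, 0.5, -0.0], [-0.0, 0.0, -1.0]]
ft_force: [-1.5, -1.4, 5.8]
grip_width: -0.0002
gripper_force: 2.4
```

Call:
move_arm(plan="0.001 0 0 0 0 0 0;0.001 0 0 0 0 0 0;0.001 0 0 0 0 0 0;0.001 0 0 0 0 0 0;0.001 0 0 0 0 0 0;0.001 0 0 0 0 0 0")

```text
time_s: 6.35
position: [0.6167, -0.093, 0.0473]
tool_rot: [[-0.5, 0.866, -0.0], [0.866, 0.5, -0.0], [-0.0, -0.0, -1.0]]
ft_force: [-0.7, -1.6, 4.0]
grip_width: 0.0003
gripper_force: 2.4
```

Call:
move_arm(plan="0.0015 0 0 0 0 0 0;0.0015 0 0 0 0 0 0;0.0015 0 0 0 0 0 0;0.0015 0 0 0 0 0 0;0.0015 0 0 0 0 0 0;0.0015 0 0 0 0 0 0")

```text
time_s: 7.1
position: [0.6122, -0.0852, 0.0473]
tool_rot: [[-0.5, 0.866, 0.0], [0.866, 0.5, -0.0], [-0.0, -0.0, -1.0]]
ft_force: [-1.2, -1.9, 4.6]
grip_width: -0.0002
gripper_force: 2.4
```

Call:
move_arm(plan="0.004 0 0 0 0 0 0;0.006 0 0 0 0 0 0;0.009 0 0 0 0 0 0;0.009 0 0 0 0 0 0;0.009 0 0 0 0 0 0;0.009 0 0 0 0 0 0;0.009 0 0 0 0 0 0;0.009 0 0 0 0 0 0;0.009 0 0 0 0 0 0;0.008 0 0 0 0 0 0;0.006 0 0 0 0 0 0;0.003 0 0 0 0 0 0")

```text
time_s: 8.6
position: [0.567, -0.007, 0.0473]
tool_rot: [[-0.5, 0.866, -0.0], [0.866, 0.5, 0.0], [0.0, -0.0, -1.0]]
ft_force: [-1.5, -2.9, 5.3]
grip_width: -0.0001
gripper_force: 2.4
```

```bash
cat > m.py <<'E'
from h import *
import sys
im,D=viewer.get_image("scene")
s=env.observe()
o=np.array([.5692,-.0108]);d=np.array([-.5,.866]);e=np.array([.866,.5])
q=s["position"][:2]-o; print("tcp along,lat,z",q@d,q@e,s["position"][2],"F along,lat,z",s["ft_force"][:2]@d,s["ft_force"][:2]@e,s["ft_force"][2])
for n,z in(("pad_top",.048),("carriage_front",.036),("stop_face",.036)):
    for r in pinpoint("scene",n)[:2]:
        p=back("scene",r["pixel"],z)[:2]-o; print(n,np.round(r["pixel"]),round(r["conf"],2),p@d,p@e)
cv2.imwrite(f"pics/{sys.argv[1]}.png",cv2.resize(im[150:250,220:320,::-1],(600,600),interpolation=cv2.INTER_CUBIC))
E
python3 m.py m1
```

```text
tcp along,lat,z 0.004633269111643908 -4.7569455297176606e-05 0.047276902261494974 F along,lat,z -0.1541399530524231 -2.133693068670705 5.304865923325144
pad_top [268. 215.] 0.63 -0.005011163291360057 0.005346408288286107
carriage_front [273. 205.] 0.82 0.03650675886359273 0.0018928348764422013
stop_face [272. 207.] 0.49 0.0311553415249233 0.0013118754366366926
stop_face [278. 193.] 0.45 0.08093046422134938 0.0005503838036037823
```

View pics/m1.png

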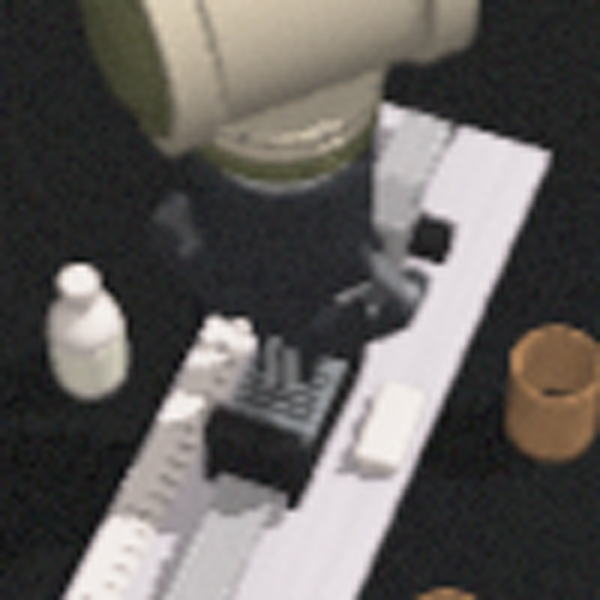

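The carriage (about crop (285,390)) is following the finger. About 46 mm is left, so I'll slow down near contact.

Call:
move_arm(plan="0.005 0 0 0 0 0 0;0.006 0 0 0 0 0 0;0.006 0 0 0 0 0 0;0.006 0 0 0 0 0 0;0.005 0 0 0 0 0 0;0.003 0 0 0 0 0 0;0.002 0 0 0 0 0 0;0.001 0 0 0 0 0 0")

```text
time_s: 9.8
position: [0.5502, 0.0221, 0.0473]
tool_rot: [[-0.5, 0.866, -0.0], [0.866, 0.5, -0.0], [0.0, -0.0, -1.0]]
ft_force: [-3.0, -3.9, 4.5]
grip_width: -0.0001
gripper_force: 2.4
```

Call:
move_arm(plan="0.001 0 0 0 0 0 0;0.001 0 0 0 0 0 0;0.001 0 0 0 0 0 0;0 0 0 0 0 0 0")

```text
time_s: 10.3
position: [0.5486, 0.0248, 0.0473]
tool_rot: [[-0.5, 0.866, -0.0], [0.866, 0.5, 0.0], [0.0, -0.0, -1.0]]
ft_force: [-2.7, -2.9, 4.8]
grip_width: 0.0002
gripper_force: 2.4
```

Call:
move_arm(plan="0.001 0 0 0 0 0 0;0.001 0 0 0 0 0 0;0.001 0 0 0 0 0 0;0 0 0 0 0 0 0")

```text
time_s: 10.8
position: [0.5472, 0.0274, 0.0473]
tool_rot: [[-0.5, 0.866, -0.0], [0.866, 0.5, 0.0], [0.0, -0.0, -1.0]]
ft_force: [-3.1, -1.4, 4.5]
grip_width: -0.0001
gripper_force: 2.4
```

```bash
python3 m.py m2
```

```text
tcp along,lat,z 0.044129466995100786 1.5881513058702e-05 0.04729154985767038 F along,lat,z 0.32682847824201655 -2.932534572767037 4.895903463889682
pad_top [376. 162.] 0.72 0.28785400445567244 0.235531161256893
pad_top [271. 202.] 0.68 0.03862240362074864 -0.00420694825048535
carriage_front [268. 223.] 0.67 -0.021847205948439804 0.011320101512169311
carriage_front [278. 196.] 0.55 0.073343820500204 0.002584771942157619
stop_face [165. 332.] 0.7 -0.3853987475901341 -0.09673124372310067
```

Call:
move_arm(plan="0.001 0 0 0 0 0 0;0.001 0 0 0 0 0 0;0.001 0 0 0 0 0 0;0 0 0 0 0 0 0")

```text
time_s: 11.5
position: [0.5457, 0.03, 0.0473]
tool_rot: [[-0.5, 0.866, -0.0], [0.866, 0.5, 0.0], [0.0, 0.0, -1.0]]
ft_force: [-3.5, -3.2, 4.4]
grip_width: 0.0001
gripper_force: 2.4
```

Call:
move_arm(plan="0.001 0 0 0 0 0 0;0.001 0 0 0 0 0 0;0.001 0 0 0 0 0 0;0 0 0 0 0 0 0")

```text
time_s: 12.0
position: [0.5442, 0.0326, 0.0473]
tool_rot: [[-0.5, 0.866, -0.0], [0.866, 0.5, 0.0], [0.0, -0.0, -1.0]]
ft_force: [-3.7, -1.8, 4.2]
grip_width: 0.0005
gripper_force: 2.4
```

```bash
python3 m.py m3
```

```text
tcp along,lat,z 0.05011131875938043 2.5709807329559603e-05 0.047307589568639744 F along,lat,z -0.2980606925239078 -3.087733128452245 4.70874344465343
pad_top [278. 200.] 0.51 0.05220691540745348 0.010822977341770169
carriage_front [280. 192.] 0.91 0.08669215651746695 0.0035391912560443495
```

View pics/m3.png

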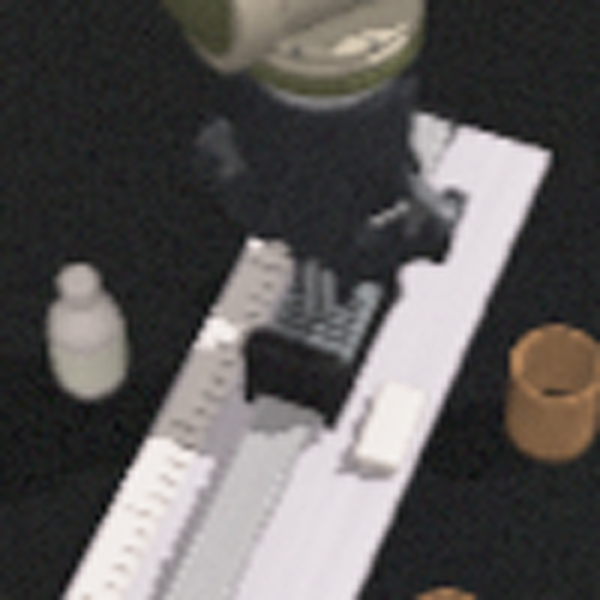

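The carriage is close to the stop, which is hidden behind the gripper. I'll continue in 1 mm steps and watch the force.

Call:
move_arm(plan="0.001 0 0 0 0 0 0;0.001 0 0 0 0 0 0;0 0 0 0 0 0 0")

```text
time_s: 12.58
position: [0.5438, 0.0341, 0.0476]
tool_rot: [[-0.5, 0.866, 0.002], [0.866, 0.5, -0.0], [-0.001, 0.001, -1.0]]
ft_force: [1.2, -3.2, 4.8]
grip_width: 0.0
gripper_force: 2.4
```

Call:
move_arm(plan="0.001 0 0 0 0 0 0;0.001 0 0 0 0 0 0;0 0 0 0 0 0 0")

```text
time_s: 12.95
position: [0.5427, 0.036, 0.0475]
tool_rot: [[-0.5, 0.866, 0.001], [0.866, 0.5, 0.0], [-0.001, 0.001, -1.0]]
ft_force: [2.2, -3.7, 5.0]
grip_width: -0.0002
gripper_force: 2.4
```

```bash
python3 m.py m4
```

```text
tcp along,lat,z 0.05379493796467687 0.00047834905206015077 0.047510670432035884 F along,lat,z -3.502813181255576 1.1299850240388867 6.01195385064887
pad_top [274. 202.] 0.64 0.038711343501088874 0.0035454994288305116
carriage_front [277. 194.] 0.64 0.07887682801952307 -0.0007983872498600678
stop_face [378. 161.] 0.68 0.30369899956610835 0.2397501697094258
```

Call:
move_arm(plan="0.001 0 0 0 0 0 0;0.001 0 0 0 0 0 0;0 0 0 0 0 0 0")

```text
time_s: 13.52
position: [0.541, 0.0378, 0.0473]
tool_rot: [[-0.5, 0.866, -0.0], [0.866, 0.5, 0.0], [0.0, -0.0, -1.0]]
ft_force: [1.3, -3.0, 4.1]
grip_width: 0.0
gripper_force: 2.4
```

Call:
move_arm(plan="0.001 0 0 0 0 0 0;0.001 0 0 0 0 0 0;0 0 0 0 0 0 0")

```text
time_s: 13.9
position: [0.5401, 0.0395, 0.0473]
tool_rot: [[-0.5, 0.866, -0.0], [0.866, 0.5, 0.0], [0.0, -0.0, -1.0]]
ft_force: [1.5, -3.5, 5.5]
grip_width: -0.0004
gripper_force: 2.4
```

```bash
python3 m.py m5; python3 - <<'E'
import cv2
T=cv2.imread("pics/m3.png")[350:425,240:350]
for n in("m2","m3","m4","m5"):
    r=cv2.matchTemplate(cv2.imread(f"pics/{n}.png"),T,cv2.TM_CCOEFF_NORMED); print(n,cv2.minMaxLoc(r)[1::2])
E
```

```text
tcp along,lat,z 0.058092136156167824 -8.31187418454879e-05 0.04727565591411331 F along,lat,z -3.6618090090563684 -0.10024328099110025 4.904560593149606
pad_top [277. 200.] 0.5 0.04883386201470548 0.009740827605361628
carriage_front [279. 196.] 0.98 0.07370048358412215 0.006421027066912898
stop_face [279. 195.] 0.38 0.07642274855021033 0.006589864703936445
m2 (0.9920642375946045, (235, 361))
m3 (0.9999997615814209, (240, 350))
m4 (0.9923498034477234, (240, 349))
m5 (0.991580069065094, (241, 349))
```

View pics/m5.png

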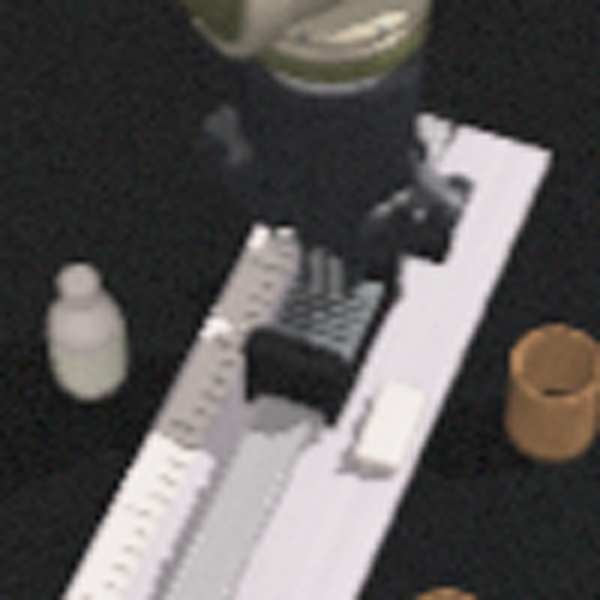

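The carriage has stopped moving while the finger slides on over the pad with a steady 3.6 N, so it's resting against the stop. I'll lift straight up.

Call:
move_arm(plan="0 0 -0.001 0 0 0 0;0 0 -0.001 0 0 0 0;0 0 -0.001 0 0 0 0;0 0 -0.002 0 0 0 0;0 0 -0.003 0 0 0 0;0 0 -0.01 0 0 0 0;0 0 -0.03 0 0 0 0;0 0 -0.06 0 0 0 0;0 0 -0.06 0 0 0 0")

```text
time_s: 15.22
position: [0.5397, 0.0396, 0.2174]
tool_rot: [[-0.5, 0.866, -0.001], [0.866, 0.5, 0.0], [0.001, -0.001, -1.0]]
ft_force: [1.1, 0.8, 0.1]
grip_width: 0.0001
gripper_force: 0.0
```

Call:
move_arm(plan="0 -0.06 -0.01 0 0 0 0;0 -0.06 0 0 0 0 0;0 -0.06 0 0 0 0 0;0 0 0 0 0 0 0;0 0 0 0 0 0 0")

```text
time_s: 15.85
position: [0.3847, -0.0506, 0.2259]
tool_rot: [[-0.5, 0.866, 0.001], [0.866, 0.5, -0.0], [-0.001, 0.001, -1.0]]
ft_force: [0.3, -0.6, -0.0]
grip_width: 0.0
gripper_force: 0.0
```

```bash
python3 m.py m6; python3 - <<'E'
from h import *
o=np.array([.5692,-.0108]);d=np.array([-.5,.866]);e=np.array([.866,.5])
im,P=cloud("top"); q=P[:,:2]-o; a=q@d; l=q@e
near=(abs(a)<.23)&(abs(l)<.075); S=P[near&(P[:,2]>.007)&(P[:,2]<.022)]
print(cv2.minAreaRect(S[:,:2].astype(np.float32)*1000))
for n,z in(("carriage_front",.036),("stop_face",.036),("pad_top",.052)):
    for r in pinpoint("top",n)[:1]: p=back("top",r["pixel"],z)[:2]-o; print(n,r,p@d,p@e)
T=cv2.resize(im[200:265,190:290,::-1],(800,520),interpolation=cv2.INTER_CUBIC)
S=cv2.imread("pics/m6.png"); H=np.zeros((520,1320,3),np.uint8); H[:,:800]=T; H[:,800:]=cv2.resize(S,(520,520)); cv2.imwrite("pics/f.png",cv2.resize(H,(800,315)))
E
```

```text
tcp along,lat,z 0.057793978520099695 -0.17924637105446128 0.2256500517071901 F along,lat,z -0.5503433647329241 0.22463958125560485 0.556370260285146
pad_top [273. 202.] 0.47 0.040427035592084326 0.001368164180446236
carriage_front [280. 194.] 0.68 0.08201136781723725 0.00626773589956995
carriage_front [295. 273.] 0.24 -0.13663954049596952 0.13136612515858903
stop_face [278. 191.] 0.46 0.08778010855931537 -0.0005745954576058462
((568.95703125, -10.79388427734375), (120.50865173339844, 399.9621887207031), 30.107498168945312)
carriage_front {'pixel': [242.0, 234.8], 'conf': 0.93} 0.08543406062174026 -0.003985681719186868
stop_face {'pixel': [239.3, 234.0], 'conf': 0.55} 0.0901578187250451 0.000952672672430141
pad_top {'pixel': [256.7, 222.0], 'conf': 0.76} 0.03957585810914731 0.0035714351073580213
```

View pics/f.png

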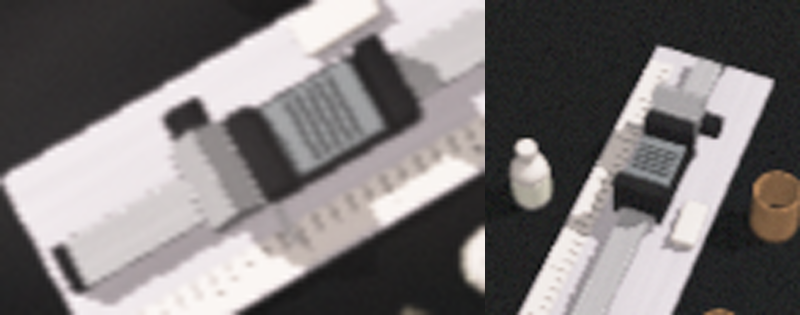

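The carriage sits flush against the stop (left view, about (238,150)), with no visible gap. The gauge and the other things are unmoved, so I'll hand it in.

```bash
python3 -c "
from rig import env; print(env.close_job())"
```

```text
the job is handed in; nothing more can be done
None
```

I pushed the carriage with its pad held down until it rested against the stop block, then let the pad up so the brake holds, and handed the job in. The last pictures show no gap at the stop and no measurable shift of the gauge.

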